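Send out an order: slide the slate over the pass edge and ring the bell

TASK

Slide the dark slate with the two biscuits along the tiled ledge, away from the robot, until its white line lies right above the ledge's far edge and the slate sticks out 40 mm, square to the edge, so that a waiter can get a hand under it. Then ring for the waiter by pressing the brass bell's plunger all the way down, let go and move clear. Only push with the fingers: do not pick anything up, do not ring early, and leave the oak board, the cup and the glass jar where they are.

Things in the scene. Friction and masses are not known exactly. Their poses are not given: they have to be found in the camera images.
- ledge: white tiled block fixed on the steel bench, 260 (x) by 440 (y) by 60 high mm; its place and yaw vary. Origin: centre of its underside, on the bench. Its +x axis points away from the robot, to the far edge, which carries a 10 mm dark steel trim strip on top.
- ledge_edge (a point): middle of the ledge's far top edge (130 mm along +x from the ledge's origin, 60 mm up); axes as the ledge: +x points out over the drop, y runs along the edge.
- slate: loose dark slate board, 140 (x) by 100 (y) by 10 thick mm, 0.4 kg, flat on the left or right half of the ledge, up to 0.25 rad off square. Origin: centre of its underside; +x end nearer the far edge. Two fixed biscuits, 40 mm wide, 12 mm tall, at x -8, y +-24 mm. White line 4 mm wide across its top (along y) at x +30, 40 mm from the +x end. Stays where left.
- slate_line (a point): middle of the slate's white line, on the top face (x +30, y 0, z +10 mm in the slate's frame).
- bell: counter bell fixed to the bench: black base 80 mm across, brass dome up to 40 mm high; beside the ledge, on the left or the right. Origin: centre of its underside.
- bell_top (a point): top centre of the bell's plunger, a dark steel disc 24 mm across on the bell's axis; 56 mm above the bench when up, 16 mm above the dome.
- bell_plunger (a joint): travel of the plunger, straight down, in m: 0 is up, 0.006 fully down. Spring: 1.4 N to start, 5.6 N at the bottom; it comes up by itself.
- oak_board: brown wooden board, 140 by 100 by 10 mm, lying on the other half of the ledge with the cup on it; leave alone. Origin: centre of its underside.
- cup: blue ceramic cup, 64 mm across, 55 mm high, loose, standing on the oak board; leave alone. Origin: centre of its underside.
- jar: amber glass jar with a steel lid, 76 mm across, 120 mm high, loose on the bench on the side of the ledge away from the bell; leave alone. Origin: centre of its underside.

How it is judged (in metres and radians):
On the way, in this order (a step that is already met when the one before it is completed fails the run):
1. the slate lies with its white line within 8 mm of the ledge's far edge, square to it within 0.15 rad, at rest (x of slate_line in the frame of ledge_edge between -0.008 and 0.008 m and angle between the x axis of slate and the x axis of ledge, either way round below 0.15 rad and angle between slate's own z axis and vertical below 0.05 rad and linear speed of slate below 0.01 m/s and value of joint bell_plunger below 0.002 m), for 0.2 s.
2. the bell's plunger is pressed down (at least 4.5 of its 6 mm) (value of joint bell_plunger above 0.0045 m), for 0.02 s.
At the end, for the whole second after the job is handed in: the slate lies flat and still, its white line within 8 mm of the ledge's far edge, square to it within 0.15 rad; the bell was rung after that and its plunger is up again; oak board, cup and jar are within 20 mm of their starts (all of step 1 and height (world z) of slate between 0.056 and 0.064 m and distance of each of oak_board, cup, jar from where it was at the start of the episode below 0.02 m); the robot touches nothing.
It fails at once if the slate is lifted off the ledge, tipped or dropped (height (world z) of slate above 0.072 m or height (world z) of slate below 0.05 m or angle between slate's own z axis and vertical above 0.15 rad).
It fails at once if the bell is rung while the slate is not in its place (value of joint bell_plunger above 0.003 m and (x of slate_line in the frame of ledge_edge below -0.012 m or x of slate_line in the frame of ledge_edge above 0.012 m)).
It fails at once if the oak board, the cup or the jar is moved more than 20 mm (distance of any of oak_board, cup, jar from where it was at the start of the episode above 0.02 m).
It also fails if it takes over 48 s, if anything falls off the work surface, if the arm or the gripper's body presses on something with over 40 N, if the wrist force passes 120 N, or if a joint passes its speed limit or range.

ROBOT

A 6-joint arm with a two-finger parallel gripper is mounted at the origin on the work surface. World frame = base frame: x ahead of the robot, y to its left, z up, the work surface at z = 0. Lengths are in m, angles in degrees, forces in N, time in s.
With the tool pointing down it reaches from about 0.35 to 0.875 m from the base axis. Payload 4.2 kg.
Tool frame: the origin (TCP) lies midway between the tips of the shut fingers; the grasp point (between the pads) lies r.pinch_z behind it (r.pinch_z is the distance from the TCP to the grasp point, in m); z points along the fingers, y is the direction in which the jaws open and shut (so a half turn about z gives the same grasp; the last joint's range is limited). The gripper opens to 87 mm and grips with 3 to 60 N. Pads are 19 mm wide; open, the fingers measure 117 mm over their backs; the gripper's body (75 mm by 190 mm) begins 51 mm behind the grasp point.
Start: joints at [-60.241, 22.042, 0.453, 0, -68.411, -14.817], TCP at [0.161, -0.604, 0.223] pointing down, gripper open.
Joint ranges: [-179.83, 179.83], [-69.29, 118.12], [-61.27, 80.66], [-181.25, 117.63], [-171.15, -9.14], [-177.46, 177.46]. Speed limits (degrees/s): [159.86, 159.86, 180, 180, 180, 180].

INTERFACE

Orientations are given as a 3x3 rotation matrix whose columns are the frame's x, y, z axes.
In Python, from station import r gives the robot as it stands. The module is installed in compiled form; this text tells all that it offers.
- The arm moves only by the tool play_rows, never from a script. Its argument "deltas" is a list of rows, each a list of 7 numbers: the shift along the tool's x, y, z in units of 25 mm (1.0 is 25 mm), then the turn, a rotation vector about the tool's x, y, z in units of 5 degrees (1.0 is 5 degrees), then the finger opening in mm, from 0 to 87. In form: [[tx, ty, tz, wx, wy, wz, fingers], ...]. A call has 1 to 12 rows; each row is the pose to reach, as a shift and turn from the pose commanded when the call began, along the tool's axes at that moment; what a row does not reach only later rows make up. A row lasts 1/10 s, in which the tool goes at most 50 mm and 8.59 degrees, less where a joint would pass 70% of its speed; a pose out of reach is approached as far as the arm can. A call with a gripper value outside its range is refused whole. The fingers move at their own pace and stop on an object; the grip force is fixed at half the most. Time passes only in rows, so rows that repeat a pose let the fingers close. It gives the time, the measured TCP pose, the force and the opening at its end, in the units of the state.
- r.sense(): the state, without advancing time (a new reading comes with each control period).
- r.capture(name): name is "side" or "top"; returns a dict with "pixels" (384x512x3 uint8, red, green, blue), "camera_matrix" (3x3 intrinsics, pixels), "k1" (the pictures are not rectified: a ray, as slopes to the right and down, at radius r is drawn at 1 + k1 r^2 times it, then the intrinsics apply), "R" (3x3) and "t" (3): a world point X has camera coordinates R X + t. Camera axes: x right, y down, z forward; pixel columns grow to the right and rows downward; lengths in m; the calibration is good to about 2 mm. A picture is of the moment at which its call begins. There is no depth.
- r.finish_job(): hands the job in, once; it reports no verdict.
Trained networks look in the newest picture that a camera, given by its name, has taken for a name from the list of things; names that differ only in an ending like _2 or _b are one class to them, and where a whole thing is asked for, a point or a joint stands for the part that bears it (a point fixed in the world has none). Each returns a list of dicts, best first, with "score" (0 to 1); they miss things now and then, are a little off and sometimes report something else, mostly with a low value. They report only what shows in the picture. A call takes as long as a camera call.
- r.spot_in(camera, target): "centre" ([x, y, z] in m, in world coordinates, good to about 4 mm: the middle of the surface that is visible of it).
- r.cut_out(camera, target): "region" (384x512 bool, what is visible of it).
The state is a dict: "time_s": time; "joints": joint angles; "joint_velocities": joint speeds; "effort": joint torques, N m; "tcp_pos": TCP position; "ee_rot": TCP orientation; "wrist_force": force on the tool from outside, world axes, zero at the start; "moment": the same for the moment, N m; "gripper_width": opening from 0.0 (shut) to 1.0 (fully open).
Only numpy, scipy, OpenCV 4.12 (cv2) and the standard library are available. Lean on these libraries where they do the work, as an engineer would, in place of code of your own. Each camera call takes 0.05 s, during which the arm holds its last target.

## Working session

There is one attempt and no reset: what is moved stays moved. The work goes in short steps, Python scripts to look and compute and a tool call to move; the robot and the scene stay as the last step left them, time stands still between calls to the robot, and variables do not carry over. Pictures are saved under pics/ and viewed, and the job is handed in when it is done.

Besides the shell and the picture viewer there is one more tool, called after "Emit:" by a JSON object that holds its "name" and its "arguments", one argument or row to a line. play_rows: Moves the arm, as the interface text tells. Its arguments: {"type":"object","properties":{"deltas":{"type":"array","items":{"type":"array","items":{"type":"number"}}}},"required":["deltas"]}

```bash
mkdir -p pics
cat > h.py <<'E'
import numpy as np, cv2
from station import r
def snap(n,f):
    c=r.capture(n); cv2.imwrite('pics/'+f,c['pixels'][:,:,::-1]); return c
def ray(c,u,v):
    K=c['camera_matrix']; k1=c['k1']
    d=np.array([(u-K[0][2])/K[0][0],(v-K[1][2])/K[1][1]])
    s=d.copy()
    for _ in range(30): s=d/(1+k1*(s@s))
    R=np.array(c['R']);t=np.array(c['t'])
    return -R.T@t, R.T@np.array([s[0],s[1],1])
def onz(c,u,v,z):
    o,d=ray(c,u,v); return o+d*(z-o[2])/d[2]
def proj(c,X):
    p=np.array(c['R'])@np.array(X)+c['t']; s=p[:2]/p[2]; s=s*(1+c['k1']*(s@s)); K=np.array(c['camera_matrix'])
    return K[0,0]*s[0]+K[0,2],K[1,1]*s[1]+K[1,2]
E
python3 - <<'E'
from h import *
for n in('top','side'):
    c=snap(n,n+'0.png')
    print(n,-np.array(c['R']).T@c['t'])
    for o in('ledge','slate','slate_line','bell','bell_top','oak_board','cup','jar'):
        print(o,[(np.round(x['centre'],3).tolist(),round(x['score'],2)) for x in r.spot_in(n,o)[:2]])
        q=r.cut_out(n,o)
        if q:
            m=q[0]['region']; 
            cn,_=cv2.findContours(m.astype(np.uint8),0,1); b=max(cn,key=cv2.contourArea)
            print('   ',round(q[0]['score'],2),m.sum(),cv2.minAreaRect(b))
s=r.sense();print(s['time_s'],s['tcp_pos'],s['ee_rot'],r.pinch_z)
E
```

```text
top [0.45127323 0.02451564 1.15981064]
ledge [([0.509, -0.022, 0.058], 0.79)]
    0.82 13469 ((275.9418029785156, 224.9644775390625), (104.47966003417969, 175.63272094726562), 84.52262878417969)
slate [([0.577, -0.127, 0.067], 0.68)]
    0.56 2180 ((319.00811767578125, 206.1513671875), (54.847015380859375, 40.36328887939453), 72.89727020263672)
slate_line [([0.581, -0.13, 0.072], 0.61)]
    0.56 2181 ((319.20001220703125, 206.09999084472656), (56.60476303100586, 39.528465270996094), 71.56504821777344)
bell [([0.467, 0.409, 0.03], 0.71)]
    0.84 731 ((111.0, 251.5), (29.0, 30.0), 90.0)
bell_top [([0.537, -0.359, 0.122], 0.5)]
    0.69 2170 ((319.0945739746094, 205.93246459960938), (55.21462631225586, 40.21623992919922), 72.89727020263672)
oak_board [([0.518, 0.088, 0.07], 0.67)]
    0.68 1711 ((233.01797485351562, 223.68878173828125), (56.269203186035156, 40.67310333251953), 84.5596694946289)
cup [([0.548, 0.089, 0.087], 0.87)]
    0.93 546 ((232.50003051757812, 218.00003051757812), (25.491172790527344, 25.93838882446289), 63.43495178222656)
jar [([0.533, -0.357, 0.12], 0.67)]
    0.
[... 793 characters left out ...]
660171508789, 12.020814895629883), 45.0)
oak_board [([0.51, 0.108, 0.072], 0.63)]
    0.79 1467 ((261.4629211425781, 226.0606689453125), (58.21278381347656, 38.11325454711914), 31.429563522338867)
cup [([0.551, 0.089, 0.104], 0.59), ([0.574, -0.121, 0.072], 0.19)]
    0.56 651 ((259.0, 215.5), (31.0, 24.0), 90.0)
jar [([0.526, -0.349, 0.084], 0.6), ([0.574, -0.118, 0.072], 0.23)]
    0.92 904 ((356.6470947265625, 131.91177368164062), (23.040882110595703, 43.17134094238281), 14.03624439239502)
1.7 [ 0.16118436 -0.6038447   0.22255512] [[-9.66184486e-01 -2.57851777e-01  1.43708779e-05]
 [-2.57851777e-01  9.66184486e-01 -1.85408720e-05]
 [-9.10412244e-06 -2.16194593e-05 -1.00000000e+00]] 0.0187
```

Run:
```python
import cv2
a=cv2.imread('pics/top0.png')[160:290,90:440]; cv2.imwrite('pics/top0c.png',cv2.resize(a,None,fx=2.25,fy=2.25,interpolation=cv2.INTER_CUBIC))
b=cv2.imread('pics/top0.png')[165:290,260:385]; cv2.imwrite('pics/top0d.png',cv2.resize(b,None,fx=4.8,fy=4.8,interpolation=cv2.INTER_CUBIC))
```

```text
(no output)
```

View pics/top0.png

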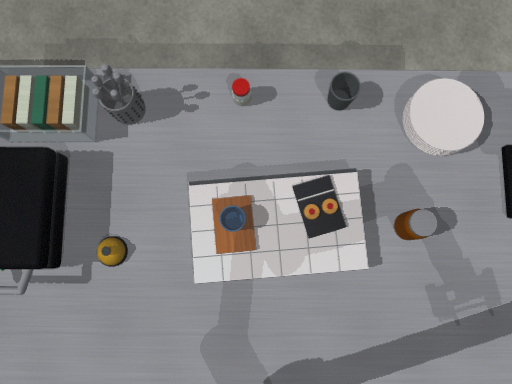

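View pics/side0.png

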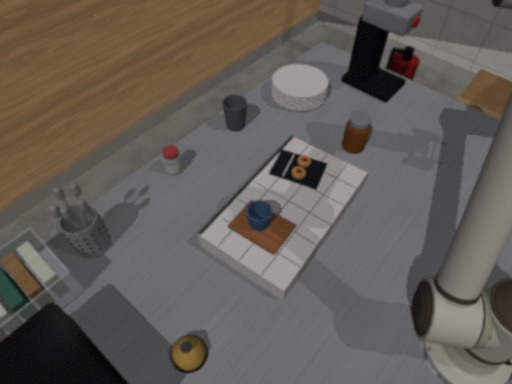

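View pics/top0d.png

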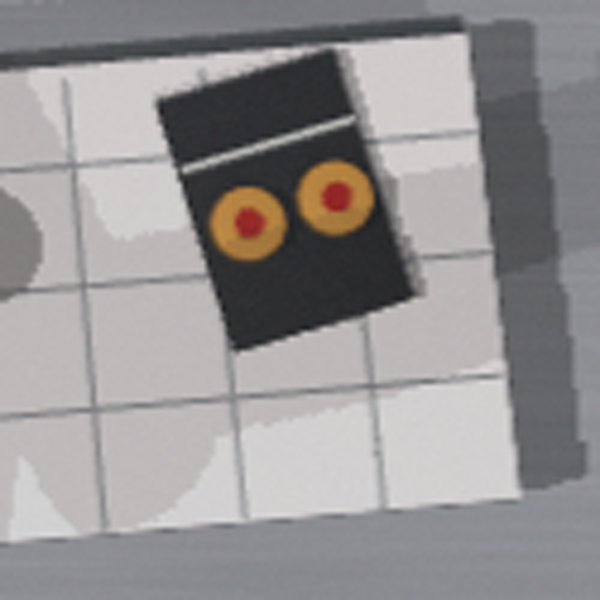

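The top view shows the slate at pixel (319,206) on the right half of the ledge. Its left end is turned down relative to the dark far trim, which runs from about (190,180) to (356,171). The oak board and cup are at (233,222), the bell is at (111,251) on the left, and the jar is at (420,222). Next I'll measure the edges.

Run:
```python
import cv2
b=cv2.imread('pics/top0.png')[165:290,180:270]; cv2.imwrite('pics/top0e.png',cv2.resize(b,None,fx=4.8,fy=4.8,interpolation=cv2.INTER_CUBIC))
```

```text
(no output)
```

View pics/top0e.png

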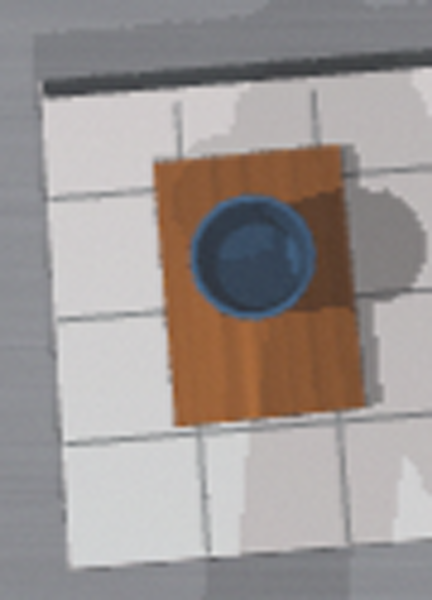

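```bash
cat > fit.py <<'E'
from h import *
from scipy.optimize import least_squares
def fit(c,loc,px,z,x0):
    loc=np.array(loc,float)
    def f(p):
        R=np.array([[np.cos(p[2]),-np.sin(p[2])],[np.sin(p[2]),np.cos(p[2])]])
        out=[]
        for l,q in zip(loc,px):
            X=R@l[:2]+p[:2]; u=proj(c,[*X,z]); out+= [u[0]-q[0],u[1]-q[1]]
        return out
    s=least_squares(f,x0); return s.x,np.round(s.fun,2)
E
python3 - <<'E'
from fit import *
c=r.capture('top')
D=lambda x,y:(260+(x+.5)/4.8-.5,165+(y+.5)/4.8-.5)
E=lambda x,y:(180+(x+.5)/4.8-.5,165+(y+.5)/4.8-.5)
L=.13,.22
led,res=fit(c,[(.13,.22),(.13,-.22),(-.13,-.22),(-.13,.22),(.12,.22),(.12,-.22)],[E(43,83),D(462,16),D(520,497),E(70,569),E(45,97),D(468,33)],.06,[.5,-.02,0])
print(led,res)
sl,res=fit(c,[(.07,.05),(.07,-.05),(-.07,-.05),(-.07,.05),(.03,.05),(.03,-.05)],[D(157,98),D(335,50),D(415,296),D(235,350),D(182,170),D(355,120)],.07,[.57,-.12,0])
print(sl,res)
R=np.array([[np.cos(led[2]),-np.sin(led[2])],[np.sin(led[2]),np.cos(led[2])]])
print('slate in ledge',R.T@(sl[:2]-led[:2]),np.degrees(sl[2]-led[2]))
b=r.cut_out('top','bell')[0]['region']; ys,xs=np.nonzero(b); print(xs.mean(),ys.mean(),onz(c,xs.mean(),ys.mean(),.02))
cs=r.capture('side')
b=r.cut_out('side','bell_top')[0]['region']; ys,xs=np.nonzero(b); print(xs.mean(),ys.mean(),onz(cs,xs.mean(),ys.mean(),.054))
print(onz(c,233-.5,218,.125))
E
python3 - <<'E'
import cv2
for n,y,x in(('top',225,85),('side',325,160)):
    b=cv2.imread(f'pics/{n}0.png')[y:y+55,x:x+55]; cv2.imwrite(f'pics/bell_{n}.png',cv2.resize(b,None,fx=8,fy=8,interpolation=cv2.INTER_CUBIC))
E
```

```text
[ 0.53368919 -0.02142418  0.08793631] [-0.65 -0.61  0.92 -0.29  0.6   0.38 -0.15  0.19 -0.85  0.28  0.12 -0.08]
[ 0.58074647 -0.1279498   0.28959396] [-0.03  0.15  0.06 -0.58  0.13  0.43 -0.11  0.35 -0.67  0.02  0.63 -0.41]
slate in ledge [ 0.03752006 -0.11024673] 11.554132063367954
111.61320754716981 251.01212938005392 [0.46410849 0.41099325 0.02      ]
185.7659574468085 346.9255319148936 [0.46542775 0.41638476 0.054     ]
[0.54355501 0.08837797 0.125     ]
```

View pics/bell_top.png

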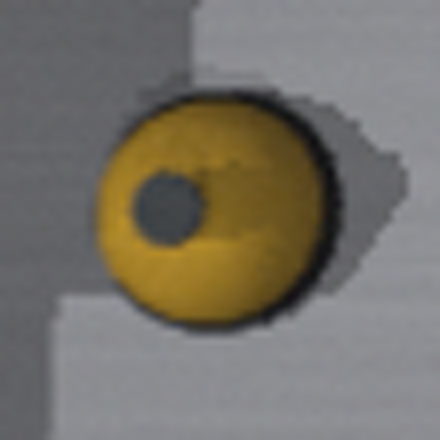

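View pics/bell_side.png

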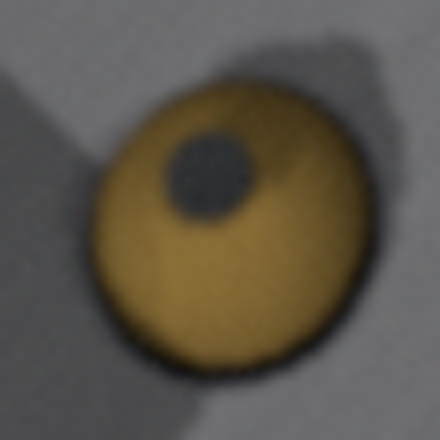

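```bash
cat >> h.py <<'E'
from scipy.spatial.transform import Rotation as Ro
LED=np.array([.5337,-.0214]); LY=.0879
LR=np.array([[np.cos(LY),-np.sin(LY)],[np.sin(LY),np.cos(LY)]])
def L2w(x,y): return LED+LR@np.array([x,y])
def w2L(p): return LR.T@(np.array(p)[:2]-LED)
# tool facing: x=-ledge x, y=ledge y, z down
RT=np.array([[-np.cos(LY),-np.sin(LY),0],[-np.sin(LY),np.cos(LY),0],[0,0,-1.]])
def delta(P,Rt=None):
    s=r.sense(); R0=np.array(s['ee_rot']); p=np.array(s['tcp_pos'])
    d=R0.T@(np.array(P)-p)/.025
    w=np.degrees(Ro.from_matrix(R0.T@(R0 if Rt is None else Rt)).as_rotvec())/5
    return np.round(np.r_[d,w],3)
E
python3 - <<'E'
from h import *
c=r.capture('top'); cs=r.capture('side')
print(onz(c,105.6,250.7,.056),onz(cs,185.5,346.6,.056))
for xy in[(-.085,-.118)]:
    p=L2w(*xy); print(p,delta([*p,.2],RT))
E
```

```text
[0.46437156 0.41419228 0.056     ] [0.46569339 0.41649214 0.056     ]
[ 0.45938701 -0.14640632] [-1.6243e+01  1.4604e+01  9.0200e-01 -1.0000e-03  0.0000e+00  1.9810e+00]
```

Emit:
{"name": "play_rows", "arguments": {
  "deltas": [
    [-2, 1.8, 0.2, 0, 0, 0.4, 55],
    [-4, 3.6, 0.4, 0, 0, 0.8, 55],
    [-6, 5.4, 0.6, 0, 0, 1.2, 55],
    [-8, 7.2, 0.7, 0, 0, 1.6, 55],
    [-10, 9, 0.8, 0, 0, 1.98, 55],
    [-12, 10.8, 0.9, 0, 0, 1.98, 55],
    [-14, 12.6, 0.9, 0, 0, 1.98, 55],
    [-16.24, 14.6, 0.9, 0, 0, 1.98, 55],
    [-16.24, 14.6, 0.9, 0, 0, 1.98, 55],
    [-16.24, 14.6, 0.9, 0, 0, 1.98, 55],
    [-16.24, 14.6, 0.9, 0, 0, 1.98, 55],
    [-16.24, 14.6, 0.9, 0, 0, 1.98, 55]
  ]
}}

```text
time_s: 3.2
tcp_pos: [0.4623, -0.1429, 0.2003]
ee_rot: [[-0.996, -0.094, 0.002], [-0.094, 0.996, 0.0], [-0.002, -0.0, -1.0]]
wrist_force: [-0.1, -0.4, 0.8]
gripper_width: 0.63
```

Run:
```python
from h import *
s=r.sense();print(s['tcp_pos'],w2L(s['tcp_pos']),s['gripper_width'],s['wrist_force'],s['joints'])
print(delta([*L2w(-.085,-.118),.0635],RT))
snap('top','t1.png')
```

```text
[ 0.46225012 -0.14287078  0.20030587] [-0.08183757 -0.11472946] 0.6300408295205808 [-0.0733209  -0.39041569  0.81139651] [ 2.11260062e+00  9.27227823e+00 -2.07997222e+01  2.99054202e-03
 -5.98119777e+01 -8.67004043e+01]
[ 1.380e-01 -1.290e-01  5.472e+00 -2.000e-03  2.300e-02  7.500e-02]
```

View pics/t1.png

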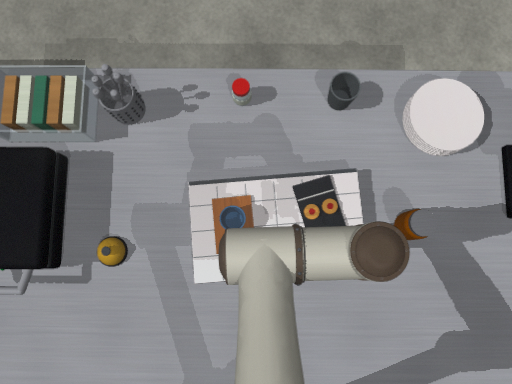

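Run:
```python
from h import *
snap('side','s1.png')
```

```text
(no output)
```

View pics/s1.png

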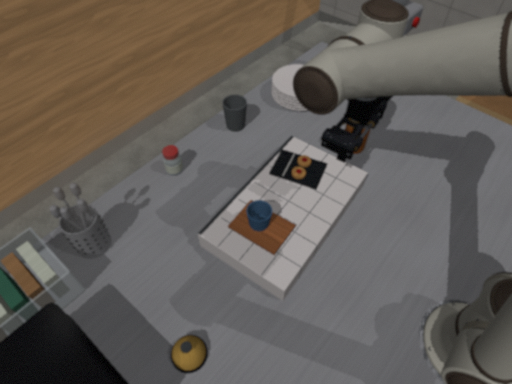

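The side view shows the gripper at about (350,135), behind the slate, and the arm links are well above the cup. I'll lower now.

Emit:
{"name": "play_rows", "arguments": {
  "deltas": [
    [0.14, -0.13, 1.5, 0, 0.02, 0.07, 55],
    [0.14, -0.13, 3, 0, 0.02, 0.07, 55],
    [0.14, -0.13, 4.2, 0, 0.02, 0.07, 55],
    [0.14, -0.13, 5, 0, 0.02, 0.07, 55],
    [0.14, -0.13, 5.3, 0, 0.02, 0.07, 55],
    [0.14, -0.13, 5.3, 0, 0.02, 0.07, 55],
    [0.14, -0.13, 5.3, 0, 0.02, 0.07, 55],
    [0.14, -0.13, 5.3, 0, 0.02, 0.07, 55]
  ]
}}

```text
time_s: 4.1
tcp_pos: [0.457, -0.1503, 0.0689]
ee_rot: [[-0.997, -0.082, 0.001], [-0.082, 0.997, -0.0], [-0.001, -0.0, -1.0]]
wrist_force: [0.1, 0.3, 0.6]
gripper_width: 0.63
```

Run:
```python
from h import *
s=r.sense();print(s['tcp_pos'],w2L(s['tcp_pos']),s['gripper_width'],s['wrist_force'])
print(delta([*L2w(.00,-.118),.0645],RT))
snap('side','s2.png')
```

```text
[ 0.45704883 -0.15033607  0.0688507 ] [-0.08767414 -0.12170932] 0.6303560403132413 [0.12020654 0.25572925 0.63495073]
[-3.506  0.17   0.178 -0.004  0.013 -0.072]
```

View pics/s2.png

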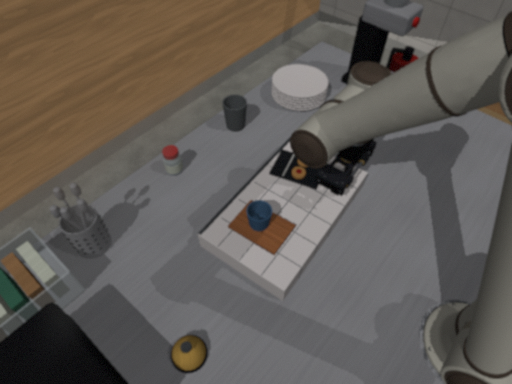

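Emit:
{"name": "play_rows", "arguments": {
  "deltas": [
    [0, 0.15, 0.16, 0, 0, -0.07, 55],
    [-0.3, 0.15, 0.16, 0, 0, -0.07, 55],
    [-0.6, 0.15, 0.16, 0, 0, -0.07, 55],
    [-0.9, 0.15, 0.16, 0, 0, -0.07, 55],
    [-1.2, 0.15, 0.16, 0, 0, -0.07, 55],
    [-1.4, 0.15, 0.16, 0, 0, -0.07, 55],
    [-1.6, 0.15, 0.16, 0, 0, -0.07, 55],
    [-1.8, 0.15, 0.16, 0, 0, -0.07, 55],
    [-2, 0.15, 0.16, 0, 0, -0.07, 55],
    [-2.2, 0.15, 0.16, 0, 0, -0.07, 55],
    [-2.4, 0.15, 0.16, 0, 0, -0.07, 55],
    [-2.4, 0.15, 0.16, 0, 0, -0.07, 55]
  ]
}}

```text
time_s: 5.35
tcp_pos: [0.5171, -0.1413, 0.0635]
ee_rot: [[-0.996, -0.088, 0.0], [-0.088, 0.996, -0.0], [-0.0, -0.0, -1.0]]
wrist_force: [-0.4, -1.0, -0.1]
gripper_width: 0.632
```

Run:
```python
from h import *
s=r.sense();print(s['tcp_pos'],w2L(s['tcp_pos']),s['gripper_width'],s['wrist_force'])
c=snap('top','t3.png')
a=c['pixels'][160:290,250:400,::-1]; cv2.imwrite('pics/t3c.png',cv2.resize(a,None,fx=4,fy=4,interpolation=cv2.INTER_CUBIC))
```

```text
[ 0.51709537 -0.14133474  0.06346704] [-0.02706921 -0.11801403] 0.6320728750551169 [-0.44720478 -0.97294229 -0.09156917]
```

View pics/t3c.png

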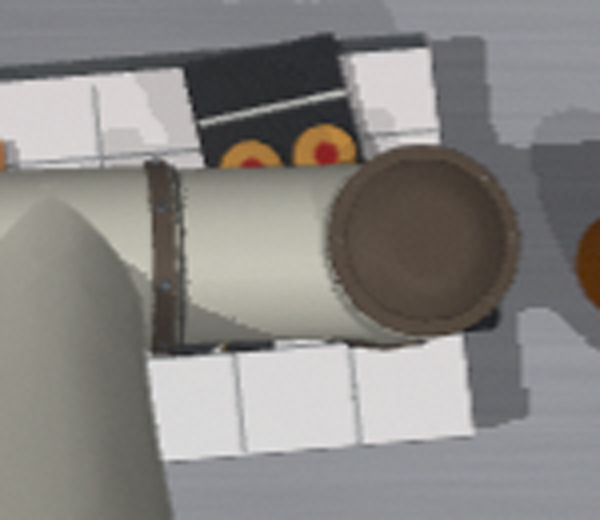

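The slate is moving and squaring up. In the crop its line runs from (202,122) to (345,94), and its far corners are at (187,68) and (332,36).

```bash
cat >> fit.py <<'E'
def slate(c,pts,f,ox,oy):
    D=lambda x,y:(ox+(x+.5)/f-.5,oy+(y+.5)/f-.5)
    loc=[(.07,.05),(.07,-.05),(.03,.05),(.03,-.05)]
    if len(pts)>4: loc+=[(-.07,-.05),(-.07,.05)]
    sl,res=fit(c,loc,[D(*p) for p in pts],.07,[.6,-.12,.1])
    p=w2L(sl[:2]); a=sl[2]-LY
    print('slate L',p,'deg',np.degrees(a),'line',p[0]+.03*np.cos(a)-.13,'rear y/x',p-.07*np.array([np.cos(a),np.sin(a)]),res)
E
python3 - <<'E'
from fit import *
c=r.capture('top')
slate(c,[(187,68),(332,36),(202,122),(345,94)],4,250,160)
E
```

```text
slate L [ 0.05591312 -0.11645703] deg 7.364301942525305 line -0.04433434175219947 rear y/x [-0.01350946 -0.12542947] [-0.8  -0.53  0.75 -0.49 -1.09  1.02  1.14 -0.04]
```

Emit:
{"name": "play_rows", "arguments": {
  "deltas": [
    [-0.15, 0, -0.03, 0, 0, 0, 55],
    [-0.3, 0, -0.03, 0, 0, 0, 55],
    [-0.45, 0, -0.03, 0, 0, 0, 55],
    [-0.6, 0, -0.03, 0, 0, 0, 55],
    [-0.75, 0, -0.03, 0, 0, 0, 55],
    [-0.9, 0, -0.03, 0, 0, 0, 55],
    [-1.05, 0, -0.03, 0, 0, 0, 55],
    [-1.2, 0, -0.03, 0, 0, 0, 55],
    [-1.3, 0, -0.03, 0, 0, 0, 55],
    [-1.4, 0, -0.03, 0, 0, 0, 55],
    [-1.4, 0, -0.03, 0, 0, 0, 55],
    [-1.4, 0, -0.03, 0, 0, 0, 55]
  ]
}}

```text
time_s: 6.65
tcp_pos: [0.551, -0.1384, 0.0641]
ee_rot: [[-0.996, -0.088, -0.001], [-0.088, 0.996, -0.0], [0.001, -0.0, -1.0]]
wrist_force: [-0.3, 0.0, -1.0]
gripper_width: 0.631
```

Run:
```python
from h import *
s=r.sense();print(s['tcp_pos'],w2L(s['tcp_pos']),s['gripper_width'],s['wrist_force'])
c=snap('top','t4.png')
a=c['pixels'][140:240,270:390,::-1]; cv2.imwrite('pics/t4c.png',cv2.resize(a,None,fx=6,fy=6,interpolation=cv2.INTER_CUBIC))
```

```text
[ 0.55098419 -0.13844105  0.06413764] [ 0.00694279 -0.11810651] 0.6310463939824045 [-0.31518927  0.04168179 -1.0062815 ]
```

View pics/t4c.png

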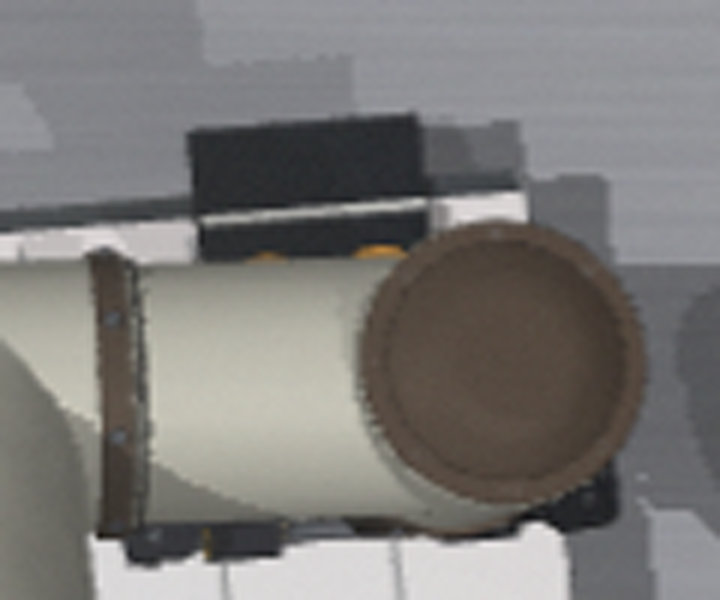

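Run:
```python
from fit import *
c=r.capture('top')
slate(c,[(189,132),(416,114),(200,221),(428,203)],6,270,140)
```

```text
slate L [ 0.08606809 -0.12547253] deg 0.140536854873911 line -0.01393199985178567 rear y/x [ 0.0160683  -0.12564422] [-0.16 -0.08  0.44 -0.25 -0.45  0.27  0.17  0.05]
```

Emit:
{"name": "play_rows", "arguments": {
  "deltas": [
    [-0.1, 0, 0, 0, 0, 0, 55],
    [-0.2, 0, 0, 0, 0, 0, 55],
    [-0.3, 0, 0, 0, 0, 0, 55],
    [-0.4, 0, 0, 0, 0, 0, 55],
    [-0.48, 0, 0, 0, 0, 0, 55],
    [-0.52, 0, 0, 0, 0, 0, 55],
    [-0.52, 0, 0, 0, 0, 0, 55],
    [-0.52, 0, 0, 0, 0, 0, 55],
    [-0.2, 0, 0, 0, 0, 0, 55],
    [0.8, 0, 0, 0, 0, 0, 55],
    [1.8, 0, 0, 0, 0, 0, 55],
    [3, 0, 0, 0, 0, 0, 55]
  ]
}}

```text
time_s: 7.95
tcp_pos: [0.4768, -0.1448, 0.0645]
ee_rot: [[-0.996, -0.089, 0.003], [-0.089, 0.996, -0.0], [-0.003, -0.0, -1.0]]
wrist_force: [0.1, -0.4, 0.5]
gripper_width: 0.631
```

Run:
```python
from h import *
s=r.sense();print(s['tcp_pos'],w2L(s['tcp_pos']),s['gripper_width'],s['wrist_force'])
c=snap('top','t5.png')
a=c['pixels'][140:240,270:390,::-1]; cv2.imwrite('pics/t5c.png',cv2.resize(a,None,fx=6,fy=6,interpolation=cv2.INTER_CUBIC))
```

```text
[ 0.47680371 -0.14478017  0.06452401] [-0.06750779 -0.11790909] 0.6311676074296747 [ 0.12459819 -0.41621962  0.50586618]
```

View pics/t5c.png

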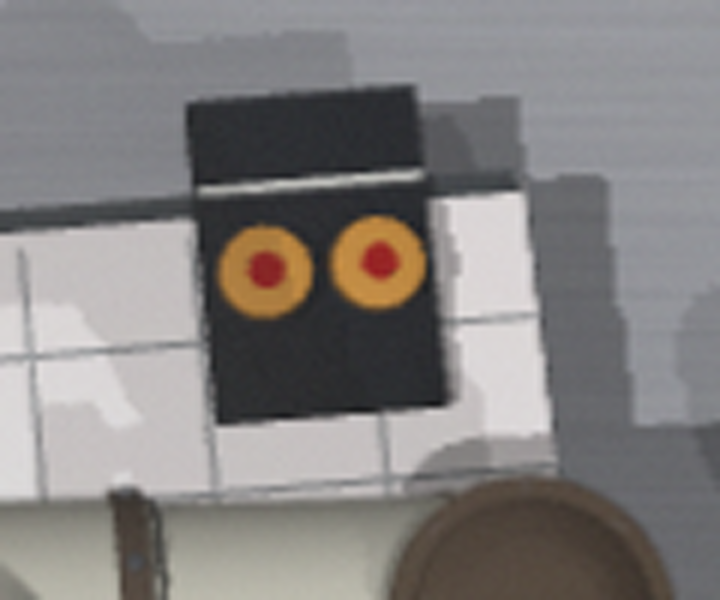

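Run:
```python
from fit import *
c=r.capture('top')
slate(c,[(187,103),(414,86),(199,192),(425,174),(447,404),(218,424)],6,270,140)
px=c['pixels'].astype(int)
# column profiles of trim beside the slate: subpixel edges
from numpy import interp
for u in (200,220,275,285,295,345,350,354):
    g=px[150:200,u].mean(1); 
    print(u,g[10:40].astype(int).tolist() if u in(285,350) else '')
    i=np.argmin(g[8:45])+8
    def cross(rng,lv):
        for a,b in zip(rng[:-1],rng[1:]):
            if (g[a]-lv)*(g[b]-lv)<=0: return a+(lv-g[a])/(g[b]-g[a])*(b-a)
    lo=g[i]
    up=cross(list(range(i,i-6,-1)),(lo+g[i-5])/2); dn=cross(list(range(i,i+6)),(lo+g[i+5])/2)
    if up and dn:
        A=w2L(onz(c,u,150+up,.06)); B=w2L(onz(c,u,150+dn,.06)); print(u,A,B)
for u in range(306,341,5):
    g=px[160:180,u].min(1); i=np.argmax(g); w=np.clip(g[i-2:i+3]-60,0,None); v=160+(w*np.arange(i-2,i+3)).sum()/w.sum()
    print('line',u,w2L(onz(c,u,v,.07)))
```

```text
slate L [ 0.09887412 -0.12535996] deg -0.24405191821748043 line -0.0011261568531052424 rear y/x [ 0.02887475 -0.1250618 ] [-0.18 -0.21  0.38 -0.28 -0.74  0.09  0.18  0.15  0.64  0.25 -0.28 -0.02]
200 
200 [0.12978383 0.18864232] [0.12005279 0.18924807]
220 
220 [0.12998395 0.13675041] [0.11987988 0.13744814]
275 
275 [ 0.12963339 -0.00614197] [ 0.11982148 -0.00527959]
285 [132, 135, 132, 134, 131, 132, 132, 134, 133, 135, 137, 136, 135, 134, 80, 74, 70, 104, 186, 192, 189, 193, 192, 192, 192, 190, 193, 191, 193, 190]
285 [ 0.12959359 -0.0321834 ] [ 0.11973209 -0.03128267]
295 
295 [ 0.13005989 -0.05829658] [ 0.11975401 -0.05731965]
345 
345 [ 0.12975374 -0.18905366] [ 0.1200467  -0.18796459]
350 [104, 105, 106, 105, 104, 104, 105, 105, 92, 74, 72, 72, 133, 208, 216, 214, 214, 214, 214, 215, 215, 215, 215, 215, 215, 214, 216, 214, 217, 215]
350 [ 0.1299918  -0.20220634] [ 0.11961292 -0.20102371]
354 
354 [ 0.12987894 -0.21270104] [ 0.12031732 -0.21159808]
line 306 [ 0.12909521 -0.08582337]
line 311 [ 0.12933732 -0.09879094]
line 316 [ 0.12944981 -0.11175351]
line 321 [ 0.12930091 -0.12469699]
line 326 [ 0.12936616 -0.13767052]
line 331 [ 0.12903796 -0.15061027]
line 336 [ 0.12927402 -0.16361894]
```

The slate's line is about 0.6 mm short of the edge and square to within 0.3°. Now I'll lift and go to the bell.

Emit:
{"name": "play_rows", "arguments": {
  "deltas": [
    [0, 0, -1.5, 0, 0, 0, 40],
    [0, 0, -3.5, 0, 0, 0, 20],
    [0, 0, -5.5, 0, 0, 0, 0],
    [0, 0, -7.5, 0, 0, 0, 0],
    [0, 0, -8, 0, 0, 0, 0],
    [0, 0, -8, 0, 0, 0, 0],
    [0, 0, -8, 0, 0, 0, 0]
  ]
}}

```text
time_s: 8.75
tcp_pos: [0.4761, -0.1446, 0.2635]
ee_rot: [[-0.996, -0.088, -0.001], [-0.088, 0.996, 0.001], [0.001, 0.001, -1.0]]
wrist_force: [0.4, -1.0, 0.3]
gripper_width: 0.082
```

Run:
```python
from h import *
s=r.sense();print(s['tcp_pos'],s['gripper_width'])
print(delta([.465,.4153,.26]))
```

```text
[ 0.47614922 -0.14455307  0.26345768] 0.0822980123136102
[-1.522 22.347  0.154  0.     0.     0.   ]
```

Emit:
{"name": "play_rows", "arguments": {
  "deltas": [
    [-0.1, 1.5, 0, 0, 0, 0, 0],
    [-0.2, 3, 0, 0, 0, 0, 0],
    [-0.3, 4.5, 0, 0, 0, 0, 0],
    [-0.4, 6, 0, 0, 0, 0, 0],
    [-0.5, 7.5, 0, 0, 0, 0, 0],
    [-0.6, 9, 0, 0, 0, 0, 0],
    [-0.7, 10.5, 0, 0, 0, 0, 0],
    [-0.8, 12, 0, 0, 0, 0, 0],
    [-0.9, 13.5, 0, 0, 0, 0, 0],
    [-1, 15, 0, 0, 0, 0, 0],
    [-1, 15, 0, 0, 0, 0, 0],
    [-1, 15, 0, 0, 0, 0, 0]
  ]
}}

```text
time_s: 9.95
tcp_pos: [0.4673, 0.2312, 0.2618]
ee_rot: [[-0.996, -0.089, -0.005], [-0.089, 0.996, -0.003], [0.005, -0.002, -1.0]]
wrist_force: [0.5, 0.1, -0.3]
gripper_width: 0.008
```

Run:
```python
from h import *
s=r.sense();print(s['tcp_pos'],s['gripper_width'],s['joints'])
print(delta([.465,.4153,.2]))
snap('side','s6.png');snap('top','t6.png')
```

```text
[0.46732924 0.23116037 0.26182411] 0.0077805939752869455 [ 4.41169140e+01  1.05151491e+01 -9.95421813e+00 -8.66653817e-02
 -6.98583157e+01 -1.28959202e+02]
[-0.579  7.351  2.452  0.     0.     0.   ]
```

View pics/s6.png

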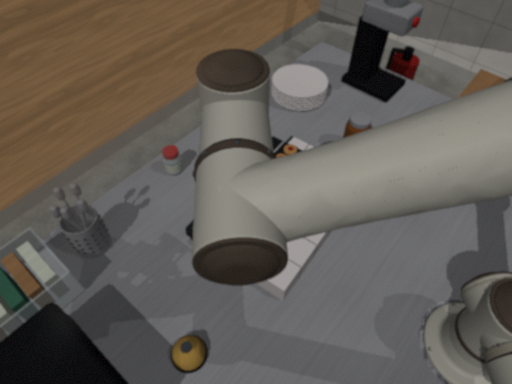

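View pics/t6.png

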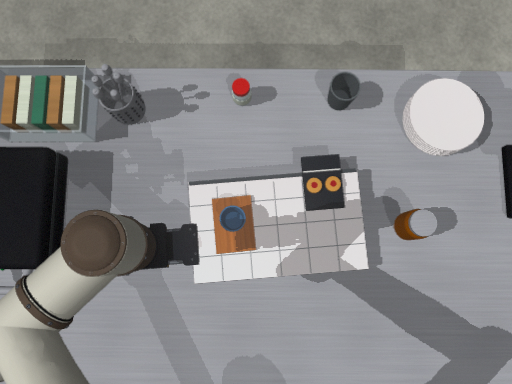

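Run:
```python
from h import *
c=r.capture('top')
for z in(.26,.4,.5,.6,.65,.7):print(z,proj(c,[.4673,.2312,z]))
for z in(0,.1,.2,.25): print(z,onz(c,55,270,z),onz(c,60,150,z),onz(c,25,290,z))
cs=r.capture('side')
for z in(0,.1,.15,.2,.25): print(z,onz(cs,48,306,z), onz(cs,128,383,z))
```

```text
0.26 (np.float64(159.08577671843435), np.float64(248.49271710081092))
0.4 (np.float64(140.81157026844136), np.float64(246.92848204673828))
0.5 (np.float64(123.05526699673524), np.float64(245.40279337189642))
0.6 (np.float64(99.03416279652984), np.float64(243.32965708688621))
0.65 (np.float64(83.54312989575149), np.float64(241.98707191677056))
0.7 (np.float64(64.74500033782843), np.float64(240.35186668838634))
0 [0.41298072 0.56668949 0.        ] [0.74040079 0.57684571 0.        ] [0.3599343  0.64338833 0.        ]
0.1 [0.41628234 0.51994274 0.1       ] [0.71547193 0.52922327 0.1       ] [0.36780963 0.59002853 0.1       ]
0.2 [0.41958395 0.47319598 0.2       ] [0.69054307 0.48160084 0.2       ] [0.37568496 0.53666872 0.2       ]
0.25 [0.42123476 0.4498226  0.25      ] [0.67807864 0.45778962 0.25      ] [0.37962263 0.50998882 0.25      ]
0 [0.79836097 0.56515975 0.        ] [0.51944119 0.54277536 0.        ]
0.1 [0.73013169 0.55712797 0.1       ] [0.48353369 0.53733752 0.1       ]
0.15 [0.69601706 0.55311207 0.15      ] [0.46557994 0.5346186  0.15      ]
0.2 [0.66190242 0.54909618 0.2       ] [0.44762618 0.53189968 0.2       ]
0.25 [0.62778778 0.54508029 0.25      ] [0.42967243 0.52918076 0.25      ]
```

The slate reads as square at (323,182). The wide gripper body would come close to the dark box on the left, so I'll turn the tool 90° on the way to the bell.

Emit:
{"name": "play_rows", "arguments": {
  "deltas": [
    [0, 0.7, 0, 0, 0, -1.5, 0],
    [-0.1, 1.4, 0, 0, 0, -3, 0],
    [-0.2, 2.1, 0, 0, 0, -4.5, 0],
    [-0.3, 2.8, 0.3, 0, 0, -6, 0],
    [-0.4, 3.5, 0.6, 0, 0, -7.5, 0],
    [-0.5, 4.2, 1, 0, 0, -9, 0],
    [-0.58, 4.9, 1.4, 0, 0, -10.5, 0],
    [-0.58, 5.6, 1.8, 0, 0, -12, 0],
    [-0.58, 6.3, 2.1, 0, 0, -13.5, 0],
    [-0.58, 7, 2.45, 0, 0, -15, 0],
    [-0.58, 7.35, 2.45, 0, 0, -16.5, 0],
    [-0.58, 7.35, 2.45, 0, 0, -18, 0]
  ]
}}

```text
time_s: 11.35
tcp_pos: [0.4665, 0.4152, 0.2022]
ee_rot: [[0.093, -0.996, -0.002], [-0.996, -0.093, -0.001], [0.001, 0.002, -1.0]]
wrist_force: [0.1, 0.0, -0.9]
gripper_width: 0.006
```

Emit:
{"name": "play_rows", "arguments": {
  "deltas": [
    [0, 0, 0, 0, 0, 0, 0],
    [0, 0, 0, 0, 0, 0, 0],
    [0, 0, 0, 0, 0, 0, 0]
  ]
}}

```text
time_s: 11.65
tcp_pos: [0.4665, 0.4146, 0.2032]
ee_rot: [[0.085, -0.996, -0.002], [-0.996, -0.085, 0.0], [-0.0, 0.002, -1.0]]
wrist_force: [-0.0, -0.4, -0.5]
gripper_width: 0.005
```

Run:
```python
from h import *
s=r.sense();print(s['tcp_pos'],s['gripper_width'],s['joints'],s['ee_rot'],s['wrist_force'])
print(delta([.465,.4153,.08]))
c=snap('side','s7.png');snap('top','t7.png')
```

```text
[0.46654357 0.41455187 0.20317722] 0.005043059432539138 [ 56.41842853  22.75235668  -1.26585108  -0.08617852 -66.02602379
 -51.50123759] [[ 8.51062209e-02 -9.96370644e-01 -1.57173255e-03]
 [-9.96371852e-01 -8.51065092e-02  1.17389411e-04]
 [-2.50728034e-04  1.55603950e-03 -9.99998758e-01]] [-0.02624282 -0.40654662 -0.49448894]
[-0.034  0.051  4.927  0.     0.     0.   ]
```

View pics/s7.png

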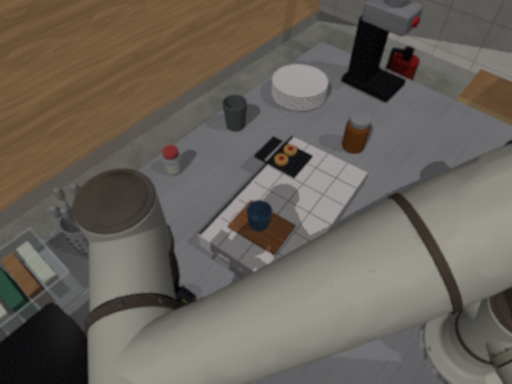

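View pics/t7.png

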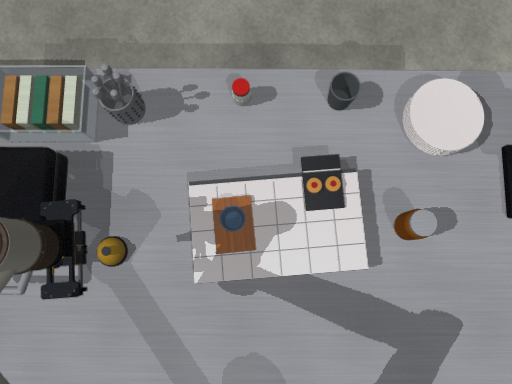

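Emit:
{"name": "play_rows", "arguments": {
  "deltas": [
    [-0.03, 0.05, 1, 0, 0, 0, 0],
    [-0.03, 0.05, 2, 0, 0, 0, 0],
    [-0.03, 0.05, 3, 0, 0, 0, 0],
    [-0.03, 0.05, 4, 0, 0, 0, 0],
    [-0.03, 0.05, 4.6, 0, 0, 0, 0],
    [-0.03, 0.05, 4.9, 0, 0, 0, 0],
    [-0.03, 0.05, 4.9, 0, 0, 0, 0],
    [-0.03, 0.05, 4.9, 0, 0, 0, 0]
  ]
}}

```text
time_s: 12.55
tcp_pos: [0.4652, 0.4162, 0.0813]
ee_rot: [[0.088, -0.996, -0.001], [-0.996, -0.088, 0.001], [-0.001, 0.001, -1.0]]
wrist_force: [-0.3, -1.1, -1.1]
gripper_width: 0.006
```

Run:
```python
from h import *
s=r.sense();print(s['tcp_pos'],s['wrist_force'])
print(delta([.465,.4153,.0485]))
c=snap('top','t8.png')
a=c['pixels'][180:320,20:180,::-1]; cv2.imwrite('pics/t8c.png',cv2.resize(a,None,fx=4,fy=4,interpolation=cv2.INTER_CUBIC))
```

```text
[0.46521126 0.41622706 0.08132785] [-0.2588823  -1.06881879 -1.05819724]
[0.037 0.011 1.313 0.    0.    0.   ]
```

View pics/t8c.png

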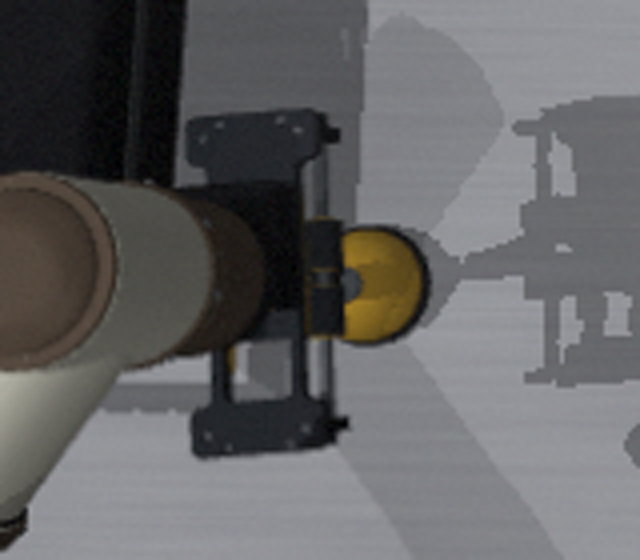

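The shut fingers are over the plunger, seen at crop pixel (345,283), about 25 mm above it. I'll press now and come back up.

Emit:
{"name": "play_rows", "arguments": {
  "deltas": [
    [0.03, 0, 0.5, 0, 0, 0, 0],
    [0.03, 0, 0.9, 0, 0, 0, 0],
    [0.03, 0, 1.05, 0, 0, 0, 0],
    [0.03, 0, 1.15, 0, 0, 0, 0],
    [0.03, 0, 1.22, 0, 0, 0, 0],
    [0.03, 0, 1.27, 0, 0, 0, 0],
    [0.03, 0, 1.29, 0, 0, 0, 0],
    [0.03, 0, 1.29, 0, 0, 0, 0],
    [0.03, 0, 1.29, 0, 0, 0, 0]
  ]
}}

```text
time_s: 13.5
tcp_pos: [0.4644, 0.4147, 0.0503]
ee_rot: [[0.089, -0.996, -0.002], [-0.996, -0.089, -0.001], [0.001, 0.002, -1.0]]
wrist_force: [-4.7, -2.9, 12.0]
gripper_width: 0.003
```

Run:
```python
from h import *
s=r.sense();print(s['tcp_pos'],s['wrist_force'])
```

```text
[0.46442066 0.41467891 0.05034222] [-4.70018356 -2.87558044 12.00306183]
```

A force of 12 N, with the tip at z = 50.3 mm, is beyond the spring's 5.6 N, so the plunger is on its stop. Releasing.

Emit:
{"name": "play_rows", "arguments": {
  "deltas": [
    [0, 0, -0.5, 0, 0, 0, 0],
    [0, 0, -1.5, 0, 0, 0, 0],
    [0, 0, -3, 0, 0, 0, 0],
    [0, 0, -4.5, 0, 0, 0, 0],
    [0, 0, -6, 0, 0, 0, 0],
    [0, 0, -7, 0, 0, 0, 0],
    [0, 0, -7, 0, 0, 0, 0],
    [0, 0, -7, 0, 0, 0, 0],
    [0, 0, -7, 0, 0, 0, 0]
  ]
}}

```text
time_s: 14.4
tcp_pos: [0.4645, 0.4145, 0.2217]
ee_rot: [[0.088, -0.996, -0.004], [-0.996, -0.088, -0.002], [0.002, 0.004, -1.0]]
wrist_force: [-0.3, 0.4, -0.7]
gripper_width: 0.009
```

Run:
```python
from h import *
s=r.sense();print(s['tcp_pos'],s['wrist_force'],s['time_s'])
c=snap('top','t9.png')
px=c['pixels'].astype(int)
for u in range(306,341,6):
    g=px[160:180,u].min(1); i=np.argmax(g); w=np.clip(g[i-2:i+3]-60,0,None); v=160+(w*np.arange(i-2,i+3)).sum()/w.sum()
    print('line',w2L(onz(c,u,v,.07)))
for o in('oak_board','cup','jar'): print(o,r.spot_in('top',o)[0])
a=cv2.imread('pics/top0.png').astype(int);b=cv2.imread('pics/t9.png').astype(int)
cv2.imwrite('pics/t9c.png',np.hstack([cv2.resize(x[150:290,90:440].astype(np.uint8),None,fx=1.1,fy=1.1) for x in(a,b)]))
```

```text
[0.46450071 0.41447667 0.22171639] [-0.32252349  0.36619976 -0.68009694] 14.4
line [ 0.1290867  -0.08582253]
line [ 0.12914767 -0.10136145]
line [ 0.1291607  -0.11690643]
line [ 0.12921548 -0.13246704]
line [ 0.12925008 -0.14803741]
line [ 0.12931044 -0.16362291]
oak_board {'centre': [0.5198, 0.0876, 0.0687], 'score': 0.93}
cup {'centre': [0.5472, 0.0882, 0.0886], 'score': 0.75}
jar {'centre': [0.5356, -0.3565, 0.1177], 'score': 0.91}
```

View pics/t9c.png

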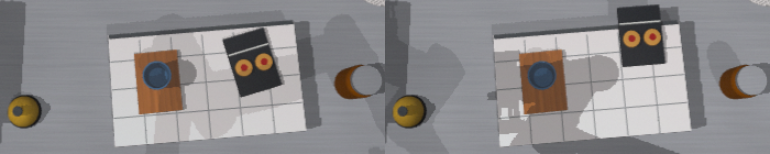

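The before and after views match except for the slate. Its line now lies on the edge, at about (640,21) in the right half of the picture. Handing in.

```bash
python3 -c "
from station import r
print(r.finish_job())"
```

```text
the job is handed in; nothing more can be done
None
```

The slate is in place, the bell has been rung, and I handed the job in at about 14.5 s of the 48 s allowed.

- **Slate:** I pushed it along the ledge with both fingertips against its near end, which also turned it square. In the last picture its white line is about 1 mm short of the ledge's far edge. It was square to within about 0.3° when I last fitted its outline.
- **Bell:** I pressed the plunger with the shut fingers until the tip was at z = 50.3 mm with 12 N on the wrist, well past the spring's 5.6 N, so it was on its stop. I then lifted to z = 0.22 m, and the wrist force went back to about zero.
- **Oak board, cup and jar:** the before and after spots agree to within about 3 mm, which is within the measuring error.

No check failed or disagreed. I could not read the plunger joint directly. That it came back up is judged from the last picture, where the bell looks as it did at the start.

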